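Couple a scanner rest onto its ball stand

ROBOT

A 6-joint arm with a two-finger parallel gripper is mounted at the origin on a cart in front of the work surface, level with it; the furniture and walls round the work are solid. World frame = base frame: x ahead of the robot, y to its left, z up, the work surface at z = 0. Lengths are in m, angles in rad, forces in N, time in s.
With the tool pointing down it reaches from about 0.375 to 0.975 m from the base axis. Payload 3.8 kg.
Tool frame: the origin (TCP) lies midway between the tips of the shut fingers; the grasp point (between the pads) lies 19 mm behind it; z points along the fingers, y is the line along which they close (so a half turn about z gives the same grasp; the last joint's range is limited). The gripper opens to 85 mm and grips with 20 to 120 N. Pads are 22 mm wide; open, the fingers measure 114 mm over their backs; the gripper's body (76 mm by 85 mm) begins 54 mm behind the grasp point. The pads swing forward as they close: fully open they stand 13 mm farther back than shut.
Start: joints at [-1.244, 0.264, 1.604, -0, 1.274, -0.037], TCP at [0.24, -0.631, 0.202] pointing down, gripper open.
Joint ranges: [-2.63, 2.63], [-0.94, 2.18], [0.31, 2.57], [-1.31, 4.45], [0, 2.66], [-2.55, 2.55]. Speed limits (rad/s): [2.57, 2.57, 3.14, 3.14, 3.14, 3.14].

INTERFACE

Orientations are given as a rotation vector (axis times angle).
In Python, from workcell import bot gives the robot as it stands.
- The arm moves only by the tool step_arm, never from a script. Its argument "motion" is a list of rows, each a list of 5 numbers: the finger opening in cm, from 0 to 8.54, then the shift along the tool's x, y, z in cm, then the turn about the tool's z in degrees. In form: [[claw, dx, dy, dz, twist], ...]. A call has 1 to 20 rows; each row is the pose to reach, as a shift and turn from the pose commanded when the call began, along the tool's axes at that moment; what a row does not reach only later rows make up. A row lasts 1/10 s, in which the tool goes at most 50 mm and 8.59 degrees, less where a joint would pass 70% of its speed; a pose out of reach is approached as far as the arm can. A call with a gripper value outside its range is refused whole. The fingers move at their own pace and stop on an object; "force" is the grip in N (left out, the last holds). Time passes only in rows, so rows that repeat a pose let the fingers close. It gives the time, the measured TCP pose, the force, the opening and the grip force at its end, in the units of the state.
- bot.read_state(): the state, without advancing time (a new reading comes with each control period).
- bot.read_camera(name): name is "scene" or "top"; returns (picture, depth): 400x640x3 uint8, red, green, blue; 400x640 float32, m along the optical axis (not along the pixel's ray), 0 where there is no reading.
- bot.calibration(name): a dict with "mtx" (3x3 intrinsics, pixels), "k1" (the pictures are not rectified: a ray, as slopes to the right and down, at radius r is drawn at 1 + k1 r^2 times it, then the intrinsics apply), "origin" and "orientation" of the camera in the world. Camera axes: x right, y up, looking along -z (the intrinsics and any distortion apply to the point x, -y, -z); pixel columns grow to the right and rows downward; lengths in m; the calibration is good to about 2 mm. A picture is of the moment at which its call begins. calibration takes no time and is no camera call.
- bot.finish_job(): hands the job in; it is judged then, once.
The state is a dict: "time": time; "q": joint angles; "joint_vel": joint speeds; "joint_torque": joint torques, N m; "tool_pos": TCP position; "tcp_rot": TCP orientation; "wrist_force": force on the tool from outside, world axes, zero at the start; "torque": the same for the moment, N m; "width": opening from 0.0 (shut) to 1.0 (fully open); "grip_force": force on a finger pad.
Only numpy, scipy, OpenCV 4.12 (cv2) and the standard library are available. Lean on these libraries where they do the work, as an engineer would, in place of code of your own. Each camera call takes 0.05 s, during which the arm holds its last target. There are 200 camera calls.

TASK

Mount the loose scanner rest on its ball stand: lift it by the fin above its socket, lower the socket over the ball with the foot of its beam in the stand's channel, and push down until the spring plungers snap past the ball and it is fully home, with the lever still raised. Then press the latch lever all the way flat and let go. Push gently, with no more than about 25 N, for the seat pad inside the socket is soft; leave the tape roll, the card pack and the tape measure where they are.

Things in the scene. Friction and masses are not known exactly. Their poses are not given: they have to be found in the camera images.
- scanner_rest: Loose aluminium scanner rest, about 175 x 62 x 96 mm, 0.35 to 0.5 kg: a round socket open below, a flat grip fin on top, and to local +x a beam with a latch lever over it, a black foot and two black prongs (62 mm high, at x = 130 to 146 mm). Origin: on the socket's axis at the level of its rim, which is also the underside of the foot; local z up.
- grip_fin (a point): Middle of the grip fin, on the socket's axis 80 mm above the rest's origin. The fin is 12 mm thick (local y), 34 mm long (local x) and free from 59 to 96 mm above the origin; the dome's top is 54 mm up. The raised lever's end stands 77 to 92 mm along local +x, up to 90 mm high.
- seat_pad: White plastic seat pad lining the socket's flat inner top; origin: centre of its lower face, 47 mm above the rest's origin. The ball's top touches it when home (ball centre 27 mm above the rest's origin). Load on it counts as the push: over 30 N spoils it. When the ball reaches it the push rises steeply, about 10 N per mm.
- rest_foot (a point): Middle of the underside of the foot, 122 mm along local +x from the rest's origin; 52 mm wide (local y), 22 mm long. Mounted, it lies in the stand's channel (about 60 mm wide, open above, walls leaning outward, 13 mm high), the rest's local x along the stand's local x and its origin 33 to 61 mm above the stand's, level to 0.03 rad.
- socket_rim (a point): Middle of the socket's mouth, at the rest's origin. Bore 44 mm, flared to 54 mm at the rim. Two spring plungers inside (on local +y and -y, 18 mm up) stop the ball 18 mm short of home; a push of about 10 N, twice the rest's weight, is needed to pass its widest part, 9 mm short of home; then the load drops (the plungers pull) until the hard stop on the pad.
- latch_lever (a joint): Lever angle in rad: 0 flat and latched (hard stop), starts raised at 0.6 to 0.85, at most 1.0. It stays where it is left; 2 to 7 N on its pad moves it. Pivot at local x = 37, z = 37 mm of the rest, axis along local y; the lever points to local +x, 63 mm long, level at 0. Its tongue swings under the ball, which works only with the rest home.
- lever_pad (a point): Upper face of the lever's 26 x 26 mm end pad, 50 mm from the pivot and 3.5 mm above the lever's centre line; moves with the lever; 40 mm above the rest's origin when flat.
- ball_stand: Stand fixed to the bench: steel plate 205 x 100 x 10 mm (local x -50 to 155 mm) carrying on two rods a grey bar with an upright 40 mm steel ball over the origin and a foot channel at local x = 100 to 140 mm. Origin: on the bench top under the ball. The bar's height was set by hand: ball centre 60 to 88 mm above the origin, channel floor 28.5 mm lower; this is not measured.
- spare_tape_1: Brown tape roll lying flat, 80 mm across, 40 mm high, behind the work; leave alone. Origin: centre of its underside.
- card_pack_2: White wrapped card pack, 71 x 53 x 70 mm, behind the stand on the right; leave alone. Origin: centre of its underside.
- tape_measure: Black tape measure, 66 x 78 x 37 mm, behind the loose rest on the left; leave alone. Origin: centre of its underside.
Mind the look-alikes: they are no part of the job. What is shaped like the scanner_rest but blue is not meant.

How it is judged:
By the outcome, as a careful person would: the job done as asked, in the order asked, and still so for the second after the job is handed in, with the robot touching nothing.
It also fails if it takes over 72 s, if anything falls off the work surface, if the arm or the gripper's body presses on something with over 40 N, if the wrist force passes 120 N, or if a joint passes its speed limit or range.

## Working session

There is one attempt and no reset: what is moved stays moved. The work goes in short steps, Python scripts to look and compute and a tool call to move; the robot and the scene stay as the last step left them, time stands still between calls to the robot, and variables do not carry over. Pictures are saved under pics/ and viewed, at most 10 in all, crops included, and the job is handed in when it is done.

Besides the shell and the picture viewer there is one more tool, called after ">>>" as name([rows], argument=value, ...), one row to a line, values as JSON. step_arm: Moves the arm, as the interface text tells. Its arguments: {"type":"object","properties":{"motion":{"type":"array","items":{"type":"array","items":{"type":"number"}}},"force":{"type":"number"}},"required":["motion"]}

```bash
mkdir -p pics; ls
cat > h.py <<'E'
import numpy as np, cv2
from scipy.spatial.transform import Rotation as R
from workcell import bot
def cloud(name,d):
    c=bot.calibration(name);K=np.array(c["mtx"]);k1=c["k1"]
    v,u=np.mgrid[0:400,0:640].astype(float)
    p=cv2.undistortPoints(np.stack([u,v],-1).reshape(-1,1,2),K,np.array([k1,0,0,0.]))[:,0].reshape(400,640,2)
    P=np.stack([p[...,0]*d,-p[...,1]*d,-d],-1)
    o=np.array(c["orientation"]);M=R.from_rotvec(o).as_matrix() if o.size==3 else o
    return P@M.T+np.array(c["origin"])
def shot(tag,names=("scene","top")):
    out={}
    for n in names:
        im,d=bot.read_camera(n);np.savez(f"{tag}_{n}.npz",im=im,d=d,P=cloud(n,d))
        cv2.imwrite(f"pics/{tag}_{n}.png",im[...,::-1])
E
python3 - <<'E'
from h import *
shot("a")
for n in("scene","top"):print(bot.calibration(n))
print(bot.read_state())
E
```

```text
pics
{'mtx': array([[516.02516068,   0.        , 304.44143933],
       [  0.        , 516.02516068, 201.65929821],
       [  0.        ,   0.        ,   1.        ]]), 'k1': 0.05429585463091898, 'origin': array([0.13283961, 0.79237714, 1.03897187]), 'orientation': array([ 0.22605903, -1.00888488, -2.53802829])}
{'mtx': array([[430.15904932,   0.        , 315.52845178],
       [  0.        , 430.15904932, 196.43004944],
       [  0.        ,   0.        ,   1.        ]]), 'k1': -0.03727585257588392, 'origin': array([ 0.28980506, -0.03194359,  1.43622945]), 'orientation': array([ 0.14002192, -0.13158787, -1.59143486])}
{'time': 0.1, 'q': array([-1.24390261e+00,  2.64660756e-01,  1.60525638e+00,  2.95092202e-05,
        1.27365865e+00, -3.68774375e-02]), 'joint_vel': array([ 0.00069402, -0.00139701, -0.00277145,  0.00143177,  0.00013254,
       -0.00032323]), 'joint_torque': array([ 3.46551478e-04, -5.16707003e+01, -3.68590736e+01, -1.20449149e-04,
        6.25062399e-03, -6.21787422e-06]), 'tool_pos': array([ 0.23995952, -0.63014607,  0.20068782]), 'tcp_rot': array([-3.08783859e+00, -5.67895926e-01,  4.06033966e-04]), 'wrist_force': array([ 0.39988654, -0.20856002, -0.06480171]), 'torque': array([ 0.01315162, -0.00815156, -0.02974071]), 'grip_force': 0.0, 'width': 0.9987037134879881}
```

View pics/a_scene.png

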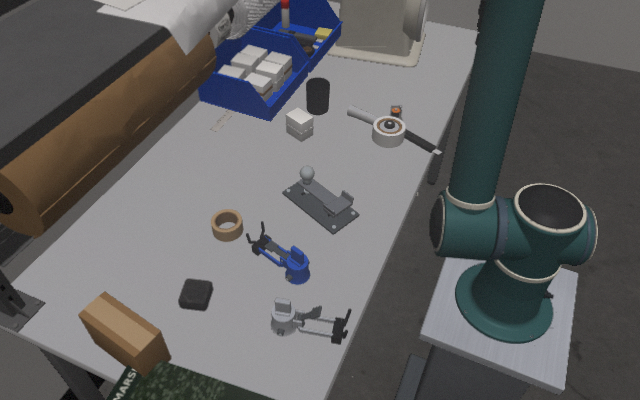

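View pics/a_top.png

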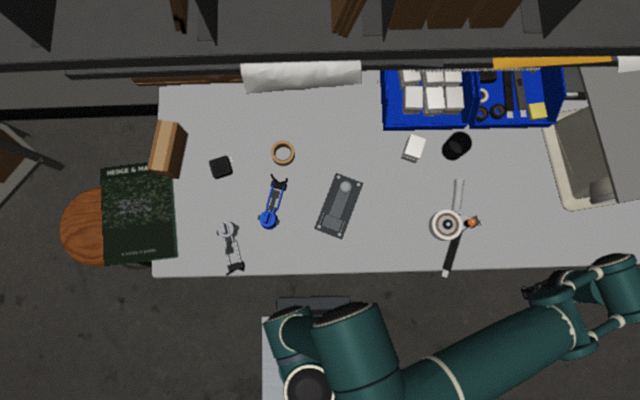

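The silver rest is at scene (285,315) / top (227,231). The blue look-alike is at scene (295,262) / top (270,212). Only the silver one fits "aluminium", and a crop should confirm it. The stand's ball is at scene (307,173) / top (346,185), with the channel towards the robot.

Run:
```python
from h import *
a=np.load("a_scene.npz");b=np.load("a_top.npz")
c1=cv2.resize(a["im"][275:355,255:365],None,fx=5,fy=5,interpolation=2)[:400,:550]
c2=cv2.resize(b["im"][165:285,200:370],None,fx=4.6,fy=4.6,interpolation=2)[:,:780]
c3=cv2.resize(a["im"][155:235,275:365],None,fx=5,fy=5,interpolation=2)
cv2.imwrite("pics/c1.png",np.hstack([c1,c3[:,:240]])[...,::-1][:, :790]);cv2.imwrite("pics/c2.png",c2[...,::-1])
# metric points
for n,Z,box in(("scene",a,(275,355,255,365)),("top",b,(210,285,205,250))):
    P=Z["P"][box[0]:box[1],box[2]:box[3]].reshape(-1,3);P=P[Z["d"][box[0]:box[1],box[2]:box[3]].ravel()>0]
    print(n,"bench z",np.median(P[P[:,2]<.015,2]))
    for lo,hi in((.03,.05),(.05,.07),(.07,.085),(.085,.11)):
        q=P[(P[:,2]>lo)&(P[:,2]<hi)];print(lo,hi,len(q),q.min(0).round(4) if len(q) else '',q.max(0).round(4) if len(q) else '')
        if lo>.06:print(q[:40:2].round(3).tolist())
for n,Z,(r0,r1,c0,c1_) in(("scene",a,(155,240,275,365)),("top",b,(165,245,308,368))):
    P=Z["P"][r0:r1,c0:c1_].reshape(-1,3)
    q=P[(P[:,2]>.06)&(P[:,2]<.15)];print(n,"stand hi",len(q),q.min(0),q.max(0))
    # sphere fit
    g=q[q[:,2]>q[:,2].max()-.025]
    from scipy.optimize import least_squares
    f=lambda x:np.linalg.norm(g-x,axis=1)-.02
    s=least_squares(f,g.mean(0)-[0,0,.015],loss="soft_l1",f_scale=.002);print("ball",s.x,np.abs(s.fun).mean(),len(g))
```

```text
scene bench z 0.0021067380256831747
0.03 0.05 370 [0.2866 0.1478 0.03  ] [0.4735 0.3007 0.0499]
0.05 0.07 409 [0.2841 0.205  0.05  ] [0.4553 0.2947 0.0698]
0.07 0.085 145 [0.2971 0.211  0.0701] [0.445  0.2768 0.0849]
[[0.444, 0.277, 0.085], [0.438, 0.274, 0.085], [0.444, 0.276, 0.08], [0.44, 0.276, 0.082], [0.437, 0.272, 0.079], [0.432, 0.272, 0.083], [0.428, 0.271, 0.084], [0.424, 0.27, 0.084], [0.363, 0.238, 0.078], [0.354, 0.236, 0.081], [0.442, 0.276, 0.076], [0.437, 0.276, 0.08], [0.435, 0.272, 0.076], [0.429, 0.273, 0.081], [0.425, 0.271, 0.081], [0.422, 0.268, 0.079], [0.415, 0.268, 0.084], [0.369, 0.24, 0.074], [0.363, 0.244, 0.084], [0.359, 0.241, 0.082]]
0.085 0.11 137 [0.3505 0.2382 0.085 ] [0.4478 0.2766 0.1023]
[[0.446, 0.267, 0.101], [0.448, 0.268, 0.097], [0.443, 0.267, 0.099], [0.44, 0.264, 0.096], [0.435, 0.264, 0.1], [0.447, 0.27, 0.096], [0.443, 0.268, 0.097], [0.44, 0.265, 0.095], [0.434, 0.266, 0.1], [0.43, 0.264, 0.099], [0.427, 0.262, 0.098], [0.424, 0.258, 0.094], [0.444, 0.275, 0.102], [0.441, 0.272, 0.099], [0.437, 0.271, 0.1], [0.433, 0.269, 0.101], [0.43, 
[... 894 characters left out ...]
69, 0.092], [0.444, 0.264, 0.086], [0.44, 0.271, 0.097], [0.44, 0.265, 0.096], [0.436, 0.274, 0.099], [0.437, 0.268, 0.095], [0.436, 0.261, 0.098], [0.434, 0.268, 0.094], [0.434, 0.262, 0.094], [0.43, 0.267, 0.098], [0.431, 0.262, 0.093], [0.427, 0.268, 0.096], [0.427, 0.261, 0.098], [0.424, 0.27, 0.098], [0.424, 0.265, 0.096], [0.424, 0.259, 0.095], [0.422, 0.266, 0.088]]
scene stand hi 312 [ 0.4099338  -0.13735361  0.0600166 ] [ 0.56986085 -0.03657691  0.11070653]
ball [ 0.55329699 -0.1234413   0.08525535] 0.001570551031804156 145
top stand hi 184 [ 0.41439565 -0.14204003  0.06000048] [ 0.57208077 -0.03651693  0.1078142 ]
ball [ 0.55474867 -0.12403336  0.08361554] 0.0014660157094280983 118
```

View pics/c1.png

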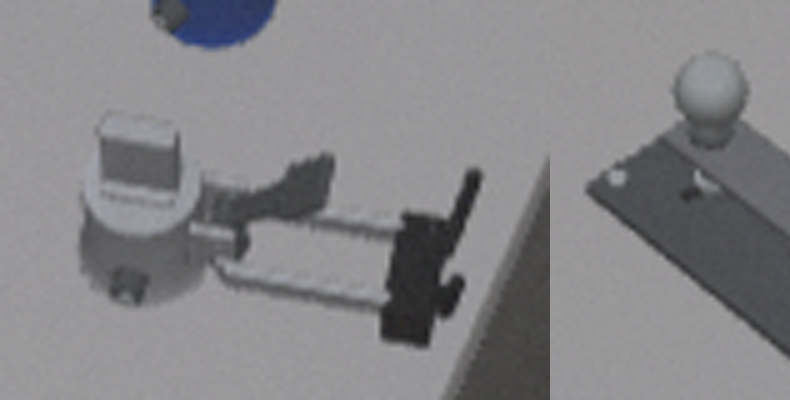

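View pics/c2.png

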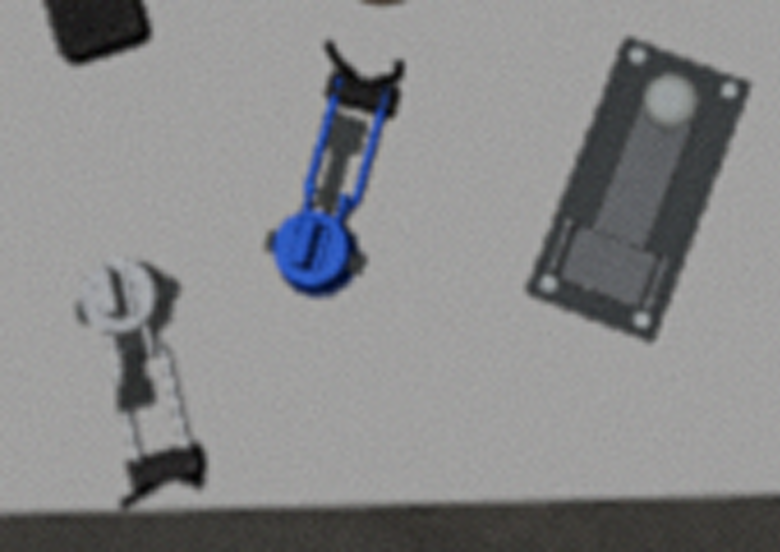

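The crop confirms it: the silver rest stands upright, its fin at about scene (283,303), its black foot and prongs towards the bench edge at about (340,327), and its lever raised. The blue one is the decoy. Next I measure the poses accurately.

```bash
cat >> h.py <<'E'
def plane(name,uv,z):
    c=bot.calibration(name);K=np.array(c["mtx"])
    p=cv2.undistortPoints(np.array(uv,float).reshape(-1,1,2),K,np.array([c["k1"],0,0,0.]))[:,0]
    D=np.c_[p[:,0],-p[:,1],-np.ones(len(p))]@R.from_rotvec(c["orientation"]).as_matrix().T
    o=np.array(c["origin"]);return o+D*((z-o[2])/D[:,2])[:,None]
E
python3 - <<'E'
from h import *
S=R.from_rotvec(bot.read_state()["tcp_rot"]).as_matrix();print("tool x,y",S[:,0].round(4),S[:,1].round(4))
for n in("scene","top"):
    Z=np.load(f"a_{n}.npz");P=Z["P"];im=Z["im"].astype(int);v=im.max(-1)
    print("==",n)
    near=(np.hypot(P[...,0]-.40,P[...,1]-.25)<.17)&(P[...,1]>.19)
    sat=im.max(-1)-im.min(-1)
    near&=sat<40
    m=near&(P[...,2]>.088)&(P[...,0]>.40);q=P[m]
    r=cv2.minAreaRect((q[:,:2]*1000).astype(np.float32));print("fin",q.mean(0),r)
    w=np.linalg.svd(q[:,:2]-q[:,:2].mean(0),full_matrices=False)[2][0];print(" fin yaw",np.degrees(np.arctan2(w[1],w[0])))
    m=near&(abs(P[...,2]-.055)<.006)&(P[...,0]>.40);q=P[m];print("dome",len(q),cv2.minEnclosingCircle((q[:,:2]*1000).astype(np.float32)))
    m=near&(v<60)&(P[...,2]>.01)&(P[...,0]<.36)&(P[...,2]<.075);q=P[m];print("foot",len(q),q.mean(0),cv2.minAreaRect((q[:,:2]*1000).astype(np.float32)))
    # stand: plate (dark) outline at z~.01
    box=(P[...,0]>.36)&(P[...,0]<.65)&(P[...,1]>-.24)&(P[...,1]<.05)
    m=box&(P[...,2]>.006)&(P[...,2]<.014);m=cv2.morphologyEx((box&(P[...,2]>.006)).astype(np.uint8),cv2.MORPH_OPEN,np.ones((3,3)))
    q=P[(m>0)&(P[...,2]<.016)];r=cv2.minAreaRect((q[:,:2]*1000).astype(np.float32));print("plate",len(q),np.median(q[:,2]),r)
    q=P[(m>0)&(P[...,2]>.035)&(P[...,2]<.075)];r=cv2.minAreaRect((q[:,:2]*1000).astype(np.float32));print("bar",len(q),np.percentile(q[:,2],[5,25,50,75,95]),r)
    q=P[(m>0)&(P[...,2]>.04)&(P[...,2]<.075)&(P[...,0]<.49)]; 
    print("chan hist",np.histogram(q[:,2],bins=np.arange(.04,.076,.005)))
    w=P[(m>0)&(P[...,2]>.025)&(P[...,2]<.085)];w=w[(w[:,0]<.47)];print("chan rect",cv2.minAreaRect((w[:,:2]*1000).astype(np.float32)))
E
```

```text
tool x,y [9.346e-01 3.558e-01 1.000e-04] [ 0.3558 -0.9346 -0.002 ]
== scene
fin [0.43012948 0.2685817  0.09592798] ((430.5484313964844, 267.57879638671875), (33.49398422241211, 15.412917137145996), 14.828232765197754)
 fin yaw -167.06301211516603
dome 265 ((426.39068603515625, 265.18914794921875), 30.75389289855957)
foot 300 [0.3069423  0.24225186 0.0315348 ] ((306.11065673828125, 240.71481323242188), (32.897857666015625, 56.55940628051758), 13.622885704040527)
plate 1191 0.012117602363594937 ((499.27587890625, -120.51942443847656), (139.3791046142578, 210.77793884277344), 67.29401397705078)
bar 874 [0.04945019 0.05285879 0.0551749  0.05816515 0.06948858] ((496.8658447265625, -101.14289855957031), (78.55643463134766, 162.24981689453125), 66.12218475341797)
chan hist (array([  1,  24, 152, 245,  48,  44,  32]), array([0.04 , 0.045, 0.05 , 0.055, 0.06 , 0.065, 0.07 , 0.075]))
chan rect ((448.64349365234375, -79.21638488769531), (78.41995239257812, 56.39389419555664), 67.65280151367188)
== top
fin [0.43142918 0.26700126 0.09494907] ((431.7470703125, 266.3265686035156), (33.63953399658203, 12.51654052734375), 15.981195449829102)
 fin yaw -165.7003855911771
dome 145 ((430.0915832519531, 266.3473815917969), 27.904924392700195)
foot 107 [0.30996597 0.23672739 0.02944077] ((309.0076599121094, 237.15855407714844), (29.35207748413086, 52.30043411254883), 16.30409049987793)
plate 863 0.010629634562409507 ((506.04302978515625, -103.55642700195312), (99.5790786743164, 206.48678588867188), 67.42865753173828)
bar 632 [0.04714982 0.05096663 0.05339271 0.05625877 0.06727951] ((497.0729675292969, -99.29077911376953), (75.61094665527344, 156.06991577148438), 67.47579956054688)
chan hist (array([  4,  46, 166, 124,  22,  29,  13]), array([0.04 , 0.045, 0.05 , 0.055, 0.06 , 0.065, 0.07 , 0.075]))
chan rect ((450.12841796875, -79.82685852050781), (75.67943572998047, 54.23966979980469), 67.94490814208984)
```

Measured poses:
- **Rest:** axis (0.431, 0.267), fin line at 15.3°.
- **Stand:** ball (0.5545, -0.1237, 0.0835), yaw 157.5°. The plate centre agrees with the ball to within 1 mm, and the channel floor at about 0.055 also agrees.

Now moving.

>>> step_arm([
  [8.5, 34.9, -32.7, 0, 0],
  [8.5, 34.9, -32.7, 0, 0],
  [8.5, 34.9, -32.7, 0, 0],
  [8.5, 34.9, -32.7, 0, 0],
  [8.5, 34.9, -32.7, 0, 0],
  [8.5, 34.9, -32.7, 0, 0],
  [8.5, 34.9, -32.7, 0, 0],
  [8.5, 34.9, -32.7, 0, 0],
  [8.5, 34.9, -32.7, 0, 0],
  [8.5, 34.9, -32.7, 0, 0],
  [8.5, 49.8, -77.0, 3, 5.5],
  [8.5, 49.8, -77.0, 3, 5.5],
  [8.5, 49.8, -77.0, 3, 5.5],
  [8.5, 49.8, -77.0, 3, 5.5],
  [8.5, 49.8, -77.0, 3, 5.5],
  [8.5, 49.8, -77.0, 3, 5.5],
  [8.5, 49.8, -77.0, 3, 5.5],
  [8.5, 49.8, -77.0, 3, 5.5],
  [8.5, 49.8, -77.0, 3, 5.5],
  [8.5, 49.8, -77.0, 3, 5.5],
])

```text
time: 2.1
tool_pos: [0.4304, 0.2698, 0.1712]
tcp_rot: [-3.112, -0.425, 0.001]
wrist_force: [0.2, -1.2, 0.5]
width: 0.995
grip_force: 0.0
```

>>> step_arm([
  [4.5, 0, 0, 0, 0],
  [4.5, 0, 0, 0, 0],
  [4.5, 0, 0, 0, 0],
])

```text
time: 2.4
tool_pos: [0.4315, 0.2648, 0.1716]
tcp_rot: [3.113, 0.418, -0.001]
wrist_force: [-0.7, 0.7, -0.6]
width: 0.528
grip_force: 0.0
```

Run:
```python
from h import *
shot("b",("scene",))
s=bot.read_state();S=R.from_rotvec(s["tcp_rot"]).as_matrix();print(s["tool_pos"],S.round(3).tolist(),s["q"].round(2),s["width"])
d=np.array([.4312,.2668,.061])-s["tool_pos"];print("tool shift cm",(S.T@d*100).round(2))
im=cv2.imread("pics/b_scene.png");cv2.imwrite("pics/b_crop.png",cv2.resize(im[225:365,220:380],None,fx=4,fy=4,interpolation=2))
```

```text
[0.43164094 0.26471092 0.17177406] [[0.965, 0.263, -0.0], [0.263, -0.965, -0.001], [-0.0, 0.0, -1.0]] [ 0.5  -0.04  1.99 -0.    1.18  1.81] 0.525508786167892
tool shift cm [ 0.02 -0.22 11.08]
```

View pics/b_crop.png

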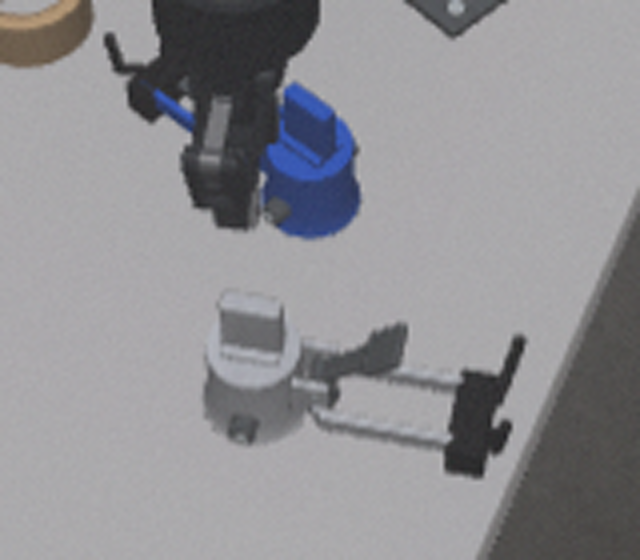

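The gripper hangs straight above the silver fin (crop (250,320)), with its fingers either side and clear of the blue one. Lowering and gripping.

>>> step_arm([
  [4.5, 0, -0.2, 3, 0],
  [4.5, 0, -0.2, 6, 0],
  [4.5, 0, -0.2, 8.5, 0],
  [4.5, 0, -0.2, 10.2, 0],
  [4.5, 0, -0.2, 11.0, 0],
  [4.5, 0, -0.2, 11.0, 0],
  [4.5, 0, -0.2, 11.0, 0],
  [2.5, 0, -0.2, 11.0, 0],
  [1.8, 0, -0.2, 11.0, 0],
  [1.0, 0, -0.2, 11.0, 0],
  [0.5, 0, -0.2, 11.0, 0],
  [0.5, 0, -0.2, 11.0, 0],
  [0.5, 0, -0.2, 11.0, 0],
  [0.5, 0, -0.2, 11.0, 0],
  [0.5, 0, -0.2, 11.0, 0],
], force=90)

```text
time: 3.95
tool_pos: [0.4318, 0.2684, 0.063]
tcp_rot: [-3.113, -0.42, -0.003]
wrist_force: [-1.0, 0.1, 6.4]
width: 0.089
grip_force: 88.4
```

>>> step_arm([
  [0.5, 0, 0, -0.5, 0],
  [0.5, 0, 0, -1.5, 0],
  [0.5, 0, 0, -3, 0],
  [0.5, 0, 0, -5, 0],
  [0.5, 0, 0, -8, 0],
  [0.5, 0, 0, -10, 0],
  [0.5, 0, 0, -10, 0],
  [0.5, 0, 0, -10, 0],
])

```text
time: 4.75
tool_pos: [0.4308, 0.2678, 0.1616]
tcp_rot: [3.113, 0.42, -0.0]
wrist_force: [0.3, -0.5, -4.2]
width: 0.088
grip_force: 88.2
```

Run:
```python
from h import *
shot("c")
s=bot.read_state();print(s["tool_pos"],s["tcp_rot"],s["width"],s["grip_force"],s["wrist_force"],s["torque"])
im=cv2.imread("pics/c_scene.png");cv2.imwrite("pics/c_crop.png",cv2.resize(im[205:355,220:390],None,fx=4,fy=4,interpolation=2))
```

```text
[0.42965459 0.26714094 0.15995112] [ 3.11218789  0.41929189 -0.00508911] 0.08989725220951907 88.24623718857765 [ 0.44198268 -0.54589582 -4.09545978] [ 0.00508857 -0.07120608  0.01958554]
```

View pics/c_crop.png

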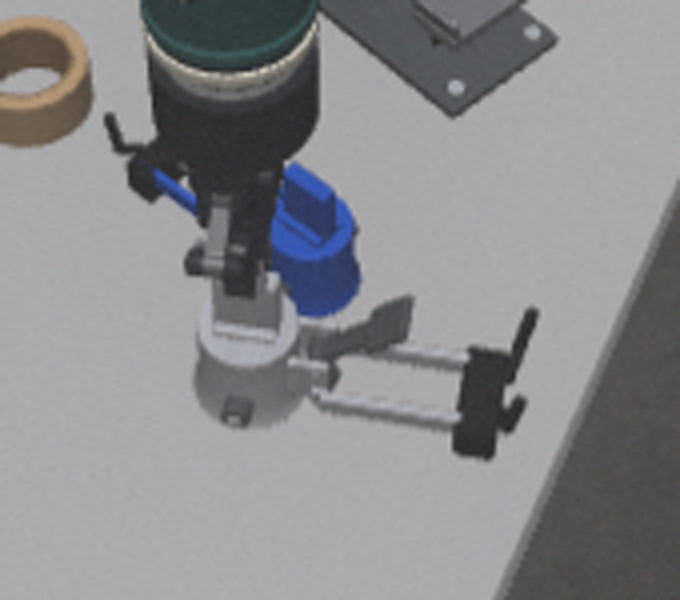

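Run:
```python
from h import *
for n in("scene","top"):
    res=[]
    for t,dz in(("a",0),("c",.098)):
        Z=np.load(f"{t}_{n}.npz");P=Z["P"]-[0,0,dz];im=Z["im"].astype(int);v=im.max(-1);sat=v-im.min(-1)
        base=(sat<40)&(P[...,1]>.185)&(P[...,1]<.33)
        foot=base&(v<60)&(P[...,2]>.01)&(P[...,0]<.36)&(P[...,0]>.27)&(P[...,2]<.075)
        foot=base&(P[...,2]>.008)&(P[...,0]<.335)&(P[...,0]>.26)&(P[...,2]<.08)
        q=P[foot];f=np.median(q,0)
        dome=base&(v>90)&(abs(P[...,2]-.054)<.01)&(P[...,0]>.39)&(P[...,0]<.47);q2=P[dome]
        r=cv2.minAreaRect((q[:,:2]*1000).astype(np.float32))
        A=np.c_[q2[:,:2]-q2[:,:2].mean(0),np.ones(len(q2))];c=np.linalg.lstsq(A,q2[:,2],rcond=None)[0]
        low=P[base&(P[...,2]>-.1)&(P[...,0]<.335)&(P[...,0]>.26)]
        print(n,t,"foot",len(q),f.round(4),"z pct",np.percentile(q[:,2],[5,50,95]).round(4),"rect",[np.round(x,1) for x in r],"dome",len(q2),np.median(q2,0).round(4),"slope",c.round(3), "circ",cv2.minEnclosingCircle((q2[:,:2]*1000).astype(np.float32)))
```

```text
scene a foot 416 [0.3098 0.2446 0.0285] z pct [0.0165 0.0285 0.0603] rect [array([309.3, 230.6]), array([74. , 50.8]), np.float64(89.7)] dome 356 [0.4194 0.277  0.0559] slope [ 0.161 -0.068  0.055] circ ((422.00244140625, 262.1411437988281), 36.084800720214844)
scene c foot 458 [0.3099 0.2435 0.0283] z pct [0.0144 0.0283 0.061 ] rect [array([311.7, 235.1]), array([51.6, 58.8]), np.float64(6.8)] dome 402 [0.4188 0.2766 0.0561] slope [ 0.166 -0.047  0.055] circ ((421.90765380859375, 261.5477294921875), 36.233829498291016)
top a foot 162 [0.3111 0.24   0.028 ] z pct [0.0203 0.028  0.0585] rect [array([313.9, 238.7]), array([47.7, 55.6]), np.float64(13.8)] dome 163 [0.4279 0.2597 0.0554] slope [0.061 0.002 0.055] circ ((423.10552978515625, 261.01177978515625), 36.64631271362305)
top c foot 43 [0.3171 0.2144 0.0259] z pct [0.0134 0.0259 0.0612] rect [array([314.4, 212.9]), array([40.8, 11.1]), np.float64(25.7)] dome 79 [0.4213 0.2498 0.0534] slope [0.205 0.379 0.053] circ ((415.38812255859375, 243.76834106445312), 23.668893814086914)
```

The rest hangs level, and its offset to the tool is unchanged. Carrying it over the blue one to the stand.

>>> step_arm([
  [0.5, 0, 0, -2, 0],
  [0.5, 0, 0, -4, 0],
  [0.5, 0, 0, -5, 0],
  [0.5, 0.05, 1.5, -5, 1],
  [0.5, 0.1, 4, -5, 4],
  [0.5, 0.2, 7.5, -5, 7],
  [0.5, 0.4, 11, -5, 10],
  [0.5, 0.5, 15, -5, 14],
  [0.5, 0.7, 19, -5, 18],
  [0.5, 0.8, 23, -5, 22],
  [0.5, 1.0, 27, -5, 26],
  [0.5, 1.2, 31, -5, 30],
  [0.5, 1.3, 35, -5, 33],
  [0.5, 1.4, 38, -5, 36],
  [0.5, 1.5, 40, -5, 37.8],
  [0.5, 1.54, 40.95, -5, 37.8],
  [0.5, 1.54, 40.95, -5, 37.8],
  [0.5, 1.54, 40.95, -5, 37.8],
  [0.5, 1.54, 40.95, -5, 37.8],
])

```text
time: 6.75
tool_pos: [0.5537, -0.1218, 0.2115]
tcp_rot: [-3.081, 0.61, 0.001]
wrist_force: [1.3, 0.5, -4.0]
width: 0.086
grip_force: 88.5
```

Run:
```python
from h import *
shot("d")
s=[bot.read_state()]
for i in range(4):bot.read_camera("top");s.append(bot.read_state())
for k in("tool_pos","tcp_rot","wrist_force","torque"):print(k,np.mean([x[k] for x in s],0).round(4),np.std([x[k] for x in s],0).round(4))
S=R.from_rotvec(s[-1]["tcp_rot"]).as_matrix();print(S.round(4).tolist())
Z=np.load("d_scene.npz");P=Z["P"];im=Z["im"].astype(int);v=im.max(-1)
im=cv2.imread("pics/d_scene.png");a=cv2.resize(im[85:245,265:405],None,fx=3,fy=3,interpolation=2)
im=cv2.imread("pics/d_top.png");b=cv2.resize(im[145:265,300:400],None,fx=3,fy=3,interpolation=2)
out=np.zeros((480,720,3),np.uint8);out[:480,:420]=a;out[:360,420:]=b;cv2.imwrite("pics/d_crop.png",out)
```

```text
tool_pos [ 0.5542 -0.1221  0.212 ] [0.0001 0.0002 0.0001]
tcp_rot [-1.8491e+00  3.6560e-01 -1.0000e-04] [2.4654e+00 4.8790e-01 4.0000e-04]
wrist_force [ 0.2349  0.0779 -4.0167] [0.4992 0.7548 0.203 ]
torque [-0.0418 -0.0851 -0.016 ] [0.0371 0.0169 0.0321]
[[0.9245, -0.3811, 0.0003], [-0.3811, -0.9245, -0.0001], [0.0003, -0.0, -1.0]]
```

View pics/d_crop.png

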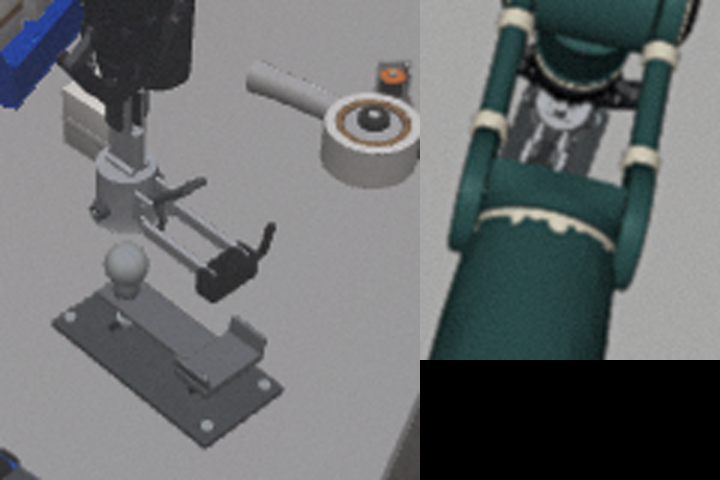

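The rest hangs level over the stand: socket at crop (127,190), ball below it at (127,265), foot above the channel, lever raised. I'll check the alignment within this one view, so that calibration error cancels.

Run:
```python
from h import *
from scipy.optimize import least_squares
def ring(P,im,c,z0,yaw):
    v=im.max(-1).astype(int);sat=v-im.min(-1)
    m=(np.hypot(P[...,0]-c[0],P[...,1]-c[1])<.045)&(P[...,2]>z0+.025)&(P[...,2]<z0+.048)&(sat<40)
    q=P[m];d=q[:,:2]-c;u=np.array([np.cos(yaw),np.sin(yaw)]);n=np.array([-u[1],u[0]])
    q=q[((d@u)<.015)&(np.hypot(*d.T)>.015)]          # drop beam/lever side
    f=lambda x,r:np.hypot(q[:,0]-x[0],q[:,1]-x[1])-r
    free=least_squares(lambda x:f(x,x[2]),[*c,.03],loss="soft_l1",f_scale=.001)
    out=[len(q),free.x.round(4)]
    for r in(.028,.030,.031):out.append(least_squares(lambda x:f(x,r),c,loss="soft_l1",f_scale=.001).x.round(4))
    return out
Z=np.load("a_scene.npz");print("a",ring(Z["P"],Z["im"],np.array([.431,.267]),0,np.radians(195.3)))
Z=np.load("d_scene.npz");P=Z["P"];print("d",ring(P,Z["im"],np.array([.5545,-.1225]),.1495,np.radians(157.5)))
q=P.reshape(-1,3);g=q[(np.linalg.norm(q-[.5535,-.1235,.085],axis=1)<.026)&(q[:,2]>.075)]
s=least_squares(lambda x:np.linalg.norm(g-x,axis=1)-.02,[.5535,-.1235,.085],loss="soft_l1",f_scale=.001);print("ball d",s.x,len(g))
# foot & channel centres in stand frame
u=np.array([np.cos(np.radians(157.5)),np.sin(np.radians(157.5))]);n=np.array([-u[1],u[0]])
v=Z["im"].max(-1);rel=P[...,:2]-s.x[:2]
X=rel@u;Y=rel@n
for lab,m in(("foot",(P[...,2]>.15)&(P[...,2]<.185)&(v<75)&(X>.095)&(X<.15)&(abs(Y)<.06)),("rods",(P[...,2]>.15)&(P[...,2]<.2)&(X>.05)&(X<.105)&(abs(Y)<.05)&(v>90)),("chan",(P[...,2]>.045)&(P[...,2]<.08)&(X>.09)&(X<.15)&(abs(Y)<.06))):
    print(lab,m.sum(),"Y pct",np.percentile(Y[m],[1,10,50,90,99]).round(4),"X",np.percentile(X[m],[1,50,99]).round(4))
```

```text
a [98, array([0.4301, 0.269 , 0.025 ]), array([0.4301, 0.2656]), array([0.4301, 0.2635]), array([0.4302, 0.2624])]
d [57, array([ 0.5529, -0.121 ,  0.0238]), array([ 0.551 , -0.1249]), array([ 0.5501, -0.1268]), array([ 0.5497, -0.1277])]
ball d [ 0.55335119 -0.12415841  0.08542756] 168
foot 214 Y pct [-0.0297 -0.0274 -0.0065  0.0162  0.0216] X [0.1124 0.1319 0.1412]
rods 139 Y pct [-0.0241 -0.0224 -0.0155  0.0168  0.0197] X [0.0504 0.078  0.1046]
chan 467 Y pct [-0.0388 -0.0363 -0.001   0.031   0.0356] X [0.0915 0.1215 0.1409]
```

>>> step_arm([
  [0.5, 0.1, 0.2, 0.5, 0],
  [0.5, 0.1, 0.2, 1.5, 0],
  [0.5, 0.1, 0.2, 2.5, 0],
  [0.5, 0.1, 0.2, 3.5, 0],
  [0.5, 0.1, 0.2, 4.3, 0],
  [0.5, 0.1, 0.2, 5.0, 0],
  [0.5, 0.1, 0.2, 5.5, 0],
  [0.5, 0.1, 0.2, 6.0, 0],
  [0.5, 0.1, 0.2, 6.3, 0],
  [0.5, 0.1, 0.2, 6.6, 0],
  [0.5, 0.1, 0.2, 6.6, 0],
])

```text
time: 8.15
tool_pos: [0.5543, -0.1251, 0.1456]
tcp_rot: [-3.081, 0.612, 0.001]
wrist_force: [0.6, -0.4, -5.2]
width: 0.085
grip_force: 88.5
```

Run:
```python
from h import *
shot("e",("scene",))
s=[bot.read_state()]
for i in range(3):bot.read_camera("top");s.append(bot.read_state())
for k in("tool_pos","wrist_force","torque"):print(k,np.mean([x[k] for x in s],0).round(4))
im=cv2.imread("pics/e_scene.png");cv2.imwrite("pics/e_crop.png",cv2.resize(im[115:245,270:380],None,fx=4,fy=4,interpolation=2))
```

```text
tool_pos [ 0.5546 -0.1252  0.1461]
wrist_force [-0.0914  0.613  -3.8607]
torque [-0.0368 -0.0617 -0.0155]
```

View pics/e_crop.png

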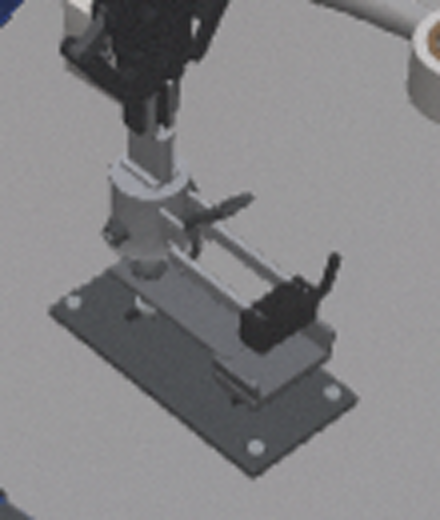

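The ball is inside the socket (crop (150,240)), the foot is over the channel, and there is no side force. Next is a slow descent.

>>> step_arm([
  [0.5, 0, 0, 0.2, 0],
  [0.5, 0, 0, 0.4, 0],
  [0.5, 0, 0, 0.6, 0],
  [0.5, 0, 0, 0.7, 0],
  [0.5, 0, 0, 0.8, 0],
  [0.5, 0, 0, 0.8, 0],
])

```text
time: 8.95
tool_pos: [0.5545, -0.1249, 0.1377]
tcp_rot: [-3.081, 0.612, 0.0]
wrist_force: [0.7, 1.9, -3.2]
width: 0.092
grip_force: 88.5
```

>>> step_arm([
  [0.5, 0, 0, 0.1, 0],
  [0.5, 0, 0, 0.2, 0],
  [0.5, 0, 0, 0.3, 0],
  [0.5, 0, 0, 0.3, 0],
])

```text
time: 9.35
tool_pos: [0.5549, -0.1252, 0.1353]
tcp_rot: [-3.081, 0.612, -0.002]
wrist_force: [1.0, 1.5, -1.5]
width: 0.093
grip_force: 88.9
```

>>> step_arm([
  [0.5, 0, 0, 0.1, 0],
  [0.5, 0, 0, 0.2, 0],
  [0.5, 0, 0, 0.2, 0],
])

```text
time: 9.65
tool_pos: [0.5555, -0.1254, 0.1341]
tcp_rot: [3.081, -0.612, 0.004]
wrist_force: [1.5, 1.3, 5.1]
width: 0.089
grip_force: 89.7
```

>>> step_arm([
  [0.5, 0, -0.1, 0.1, 0],
  [0.5, 0, -0.1, 0.2, 0],
  [0.5, 0, -0.1, 0.2, 0],
])

```text
time: 9.95
tool_pos: [0.5565, -0.1245, 0.1328]
tcp_rot: [-3.081, 0.612, -0.006]
wrist_force: [1.5, 1.7, 5.9]
width: 0.087
grip_force: 90.0
```

>>> step_arm([
  [0.5, 0, 0, 0.1, 0],
  [0.5, 0, 0, 0.2, 0],
  [0.5, 0, 0, 0.2, 0],
])

```text
time: 10.25
tool_pos: [0.5567, -0.1245, 0.1313]
tcp_rot: [-3.081, 0.612, -0.007]
wrist_force: [0.3, 2.1, 8.4]
width: 0.09
grip_force: 90.3
```

>>> step_arm([
  [0.5, 0, 0, 0.1, 0],
  [0.5, 0, 0, 0.2, 0],
  [0.5, 0, 0, 0.2, 0],
])

```text
time: 10.55
tool_pos: [0.5555, -0.1247, 0.1279]
tcp_rot: [3.081, -0.611, 0.003]
wrist_force: [-0.7, 0.2, 2.3]
width: 0.091
grip_force: 89.6
```

>>> step_arm([
  [0.5, 0, 0, 0.1, 0],
  [0.5, 0, 0, 0.2, 0],
  [0.5, 0, 0, 0.2, 0],
])

```text
time: 10.85
tool_pos: [0.5537, -0.1238, 0.1227]
tcp_rot: [-3.081, 0.612, 0.004]
wrist_force: [7.7, -0.7, -10.6]
width: 0.083
grip_force: 87.9
```

>>> step_arm([
  [0.5, 0, 0, 0.1, 0],
  [0.5, 0, 0, 0.2, 0],
  [0.5, 0, 0, 0.2, 0],
])

```text
time: 11.15
tool_pos: [0.5542, -0.124, 0.1216]
tcp_rot: [-3.081, 0.612, 0.003]
wrist_force: [4.5, 0.0, -9.7]
width: 0.086
grip_force: 88.1
```

>>> step_arm([
  [0.5, 0, 0, 0.1, 0],
  [0.5, 0, 0, 0.1, 0],
  [0.5, 0, 0, 0.1, 0],
])

```text
time: 11.45
tool_pos: [0.5543, -0.124, 0.1213]
tcp_rot: [-3.081, 0.612, 0.002]
wrist_force: [3.5, 0.7, -9.6]
width: 0.092
grip_force: 88.1
```

>>> step_arm([
  [0.5, 0, 0, 0.1, 0],
  [0.5, 0, 0, 0.1, 0],
  [0.5, 0, 0, 0.1, 0],
])

```text
time: 11.75
tool_pos: [0.5546, -0.1242, 0.1207]
tcp_rot: [-3.081, 0.612, 0.001]
wrist_force: [1.5, 1.2, -7.8]
width: 0.088
grip_force: 88.4
```

>>> step_arm([
  [0.5, 0, 0, 0.1, 0],
  [0.5, 0, 0, 0.1, 0],
  [0.5, 0, 0, 0.1, 0],
])

```text
time: 12.05
tool_pos: [0.5549, -0.1242, 0.1201]
tcp_rot: [-3.081, 0.612, -0.0]
wrist_force: [1.7, 1.4, -5.8]
width: 0.091
grip_force: 88.8
```

>>> step_arm([
  [0.5, 0, 0, 0.1, 0],
  [0.5, 0, 0, 0.1, 0],
  [0.5, 0, 0, 0.1, 0],
])

```text
time: 12.35
tool_pos: [0.5549, -0.1243, 0.1191]
tcp_rot: [3.081, -0.612, 0.0]
wrist_force: [1.4, -0.7, -4.0]
width: 0.087
grip_force: 89.0
```

>>> step_arm([
  [0.5, 0, 0, 0.1, 0],
  [0.5, 0, 0, 0.2, 0],
  [0.5, 0, 0, 0.2, 0],
])

```text
time: 12.65
tool_pos: [0.5557, -0.1245, 0.1188]
tcp_rot: [3.081, -0.612, 0.003]
wrist_force: [-1.3, 0.8, 4.5]
width: 0.09
grip_force: 90.4
```

>>> step_arm([
  [0.5, 0, 0, 0.1, 0],
  [0.5, 0, 0, 0.1, 0],
  [0.5, 0, 0, 0.1, 0],
])

```text
time: 12.95
tool_pos: [0.5561, -0.1246, 0.1187]
tcp_rot: [3.081, -0.612, 0.005]
wrist_force: [-2.5, 1.8, 8.5]
width: 0.087
grip_force: 90.9
```

Run:
```python
from h import *
shot("f",("scene",))
s=[bot.read_state()]
for i in range(3):bot.read_camera("top");s.append(bot.read_state())
for k in("tool_pos","wrist_force","torque"):print(k,np.mean([x[k] for x in s],0).round(4))
u=np.array([np.cos(np.radians(157.5)),np.sin(np.radians(157.5))]);n=np.array([-u[1],u[0]])
for t,zz in(("e",.0836),("f",None)):
    Z=np.load(f"{t}_scene.npz");P=Z["P"];v=Z["im"].max(-1).astype(int);sat=v-Z["im"].min(-1)
    rel=P[...,:2]-[.5537,-.1242];X=rel@u;Y=rel@n
    m=(np.hypot(X,Y)<.035)&(P[...,2]>.09)&(P[...,2]<.16)&(v>90)
    print(t,"dome/fin z pct",np.percentile(P[...,2][m],[50,75,90,98]).round(4))
    m=(X>.112)&(X<.131)&(abs(Y)<.025)&(v<75)&(P[...,2]>.05);print(" foot z",m.sum(),np.percentile(P[...,2][m],[10,50,90]).round(4))
    m=(X>.05)&(X<.105)&(abs(Y)<.03)&(v>90)&(P[...,2]>.065);print(" rods",m.sum(),np.polyfit(X[m],P[...,2][m],1).round(4))
```

```text
tool_pos [ 0.5561 -0.1245  0.1187]
wrist_force [-2.2013  1.4036  8.617 ]
torque [0.3653 0.4283 0.0078]
e dome/fin z pct [0.1355 0.1397 0.1431 0.1549]
 foot z 106 [0.0865 0.1094 0.1117]
 rods 140 [-0.0355  0.1134]
f dome/fin z pct [0.1122 0.1202 0.1401 0.1534]
 foot z 81 [0.0721 0.0858 0.0885]
 rods 154 [0.0006 0.0841]
```

The push is about 12.6 N against a stiff stop, at exactly the predicted height (0.1187 against 0.119), and the rods are level. It is home. I'll unload, release and rise, with the lever still untouched.

>>> step_arm([
  [0.5, 0, 0, -0.1, 0],
  [0.5, 0, 0, -0.2, 0],
  [0.5, 0, 0, -0.3, 0],
  [0.5, 0, 0, -0.3, 0],
  [2.5, 0, 0, -0.3, 0],
  [4.5, 0, 0, -0.3, 0],
  [4.5, 0, 0, -0.3, 0],
  [4.5, 0, 0, -0.3, 0],
  [4.5, 0, 0, -0.3, 0],
  [4.5, 0, 0, -1, 0],
  [4.5, 0, 0, -3, 0],
  [4.5, 0, 0, -6, 0],
  [4.5, 0, 0, -9, 0],
  [4.5, 0, 0, -9, 0],
  [4.5, 0, 0, -9, 0],
])

```text
time: 14.65
tool_pos: [0.5557, -0.1244, 0.2074]
tcp_rot: [3.081, -0.612, 0.004]
wrist_force: [0.7, -0.8, -1.3]
width: 0.527
grip_force: 0.0
```

>>> step_arm([
  [0, -3, 0, 0, 0],
  [0, -6, 0, 0, 0],
  [0, -8.0, 0, 0, 0],
  [0, -8.0, 0, 0, 0],
  [0, -8.0, 0, 0, 0],
  [0, -8.0, 0, 0, 0],
])

```text
time: 15.25
tool_pos: [0.4814, -0.0939, 0.2054]
tcp_rot: [3.081, -0.612, -0.0]
wrist_force: [0.5, 0.5, -0.3]
width: -0.001
grip_force: 0.0
```

Run:
```python
from h import *
shot("g",("scene",))
s=[bot.read_state()]
for i in range(3):bot.read_camera("top");s.append(bot.read_state())
for k in("tool_pos","wrist_force","width"):print(k,np.mean([x[k] for x in s],0).round(4))
S=R.from_rotvec(s[-1]["tcp_rot"]).as_matrix()
u=np.array([np.cos(np.radians(157.5)),np.sin(np.radians(157.5))]);n=np.array([-u[1],u[0]])
print("tool local x,y",(s[-1]["tool_pos"][:2]-[.5548,-.1240])@u,(s[-1]["tool_pos"][:2]-[.5548,-.1240])@n)
Z=np.load("g_scene.npz");P=Z["P"];v=Z["im"].max(-1).astype(int)
rel=P[...,:2]-[.5537,-.1242];X=rel@u;Y=rel@n
m=(np.hypot(X,Y)<.03)&(P[...,2]>.09)&(P[...,2]<.16)&(v>80);q=P[m]
t=q[q[:,2]>.143];print("fin top",len(t),np.percentile(t[:,2],[50,95]),t.mean(0));t=q[(q[:,2]<.125)];print("dome",np.median(t[:,2]))
im=cv2.imread("pics/g_scene.png");cv2.imwrite("pics/g_crop.png",cv2.resize(im[115:245,270:380],None,fx=4,fy=4,interpolation=2))
```

```text
tool_pos [ 0.4815 -0.0939  0.2056]
wrist_force [-0.257  -0.1466 -0.138 ]
width 0.0021
tool local x,y 0.07928150021241556 0.0002893399726173646
fin top 68 [0.15175914 0.1561071 ] [ 0.55164183 -0.12135261  0.15129391]
dome 0.11096810834651505
```

View pics/g_crop.png

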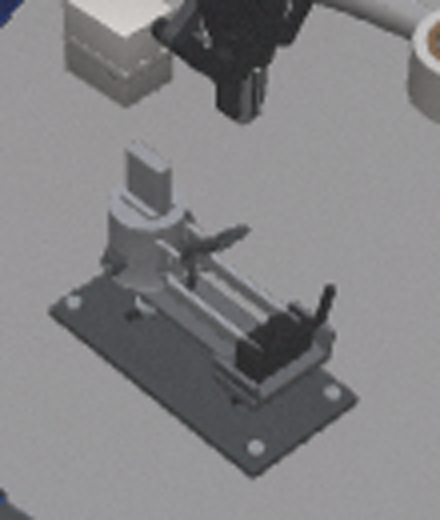

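It stands seated on the stand: dome top at 0.111 as predicted, foot in the channel, lever raised with its end at crop (235,235). The shut fingers are above the lever, so I'll press down.

>>> step_arm([
  [0, 0, 0, 3, 0],
  [0, 0, 0, 5, 0],
  [0, 0, 0, 5.5, 0],
  [0, 0, 0, 6, 0],
  [0, 0, 0, 6.5, 0],
  [0, 0, 0, 7, 0],
  [0, -0.1, 0, 7.5, 0],
  [0, -0.2, 0, 8, 0],
  [0, -0.3, 0, 8.5, 0],
  [0, -0.4, 0, 9, 0],
  [0, -0.5, 0, 9.4, 0],
  [0, -0.6, 0, 9.8, 0],
  [0, -0.7, 0, 10.2, 0],
  [0, -0.7, 0, 10.5, 0],
  [0, -0.7, 0, 10.5, 0],
])

```text
time: 16.95
tool_pos: [0.4718, -0.0898, 0.1018]
tcp_rot: [-3.08, 0.612, 0.009]
wrist_force: [-8.9, 3.4, 12.8]
width: -0.002
grip_force: 6.4
```

>>> step_arm([
  [0, 0, 0, 0.1, 0],
  [0, 0, 0, 0.2, 0],
  [0, 0, 0, 0.3, 0],
  [0, 0, 0, 0.3, 0],
])

```text
time: 17.35
tool_pos: [0.4728, -0.0901, 0.099]
tcp_rot: [-3.081, 0.612, 0.006]
wrist_force: [-7.5, 3.8, 12.2]
width: 0.002
grip_force: 6.3
```

>>> step_arm([
  [0, 0.1, 0, 0.1, 0],
  [0, 0.1, 0, 0.2, 0],
  [0, 0.1, 0, 0.2, 0],
])

```text
time: 17.65
tool_pos: [0.4738, -0.0905, 0.0968]
tcp_rot: [-3.081, 0.612, 0.006]
wrist_force: [-7.7, 3.8, 11.7]
width: -0.003
grip_force: 5.7
```

>>> step_arm([
  [0, 0, 0, 0.1, 0],
  [0, 0, 0, 0.2, 0],
  [0, 0, 0, 0.2, 0],
])

```text
time: 17.95
tool_pos: [0.4738, -0.0906, 0.0946]
tcp_rot: [-3.081, 0.612, 0.006]
wrist_force: [-7.2, 3.1, 10.6]
width: -0.002
grip_force: 5.2
```

>>> step_arm([
  [0, 0, 0, 0.1, 0],
  [0, 0, 0, 0.2, 0],
  [0, 0, 0, 0.2, 0],
])

```text
time: 18.25
tool_pos: [0.4739, -0.0906, 0.0925]
tcp_rot: [-3.081, 0.612, 0.005]
wrist_force: [-6.5, 3.6, 9.2]
width: -0.003
grip_force: 4.7
```

>>> step_arm([
  [0, 0, 0, 0.1, 0],
  [0, 0, 0, 0.2, 0],
  [0, 0, 0, 0.2, 0],
])

```text
time: 18.55
tool_pos: [0.4739, -0.0906, 0.0904]
tcp_rot: [-3.081, 0.612, 0.005]
wrist_force: [-5.8, 2.4, 9.3]
width: 0.001
grip_force: 4.3
```

Run:
```python
from h import *
shot("h",("scene",))
s=bot.read_state();print(s["tool_pos"],s["wrist_force"])
im=cv2.imread("pics/h_scene.png");cv2.imwrite("pics/h_crop.png",cv2.resize(im[125:235,275:375],None,fx=5,fy=5,interpolation=2))
```

```text
[ 0.47392198 -0.09059703  0.09039407] [-5.39002327  2.58798603  8.57673249]
```

View pics/h_crop.png

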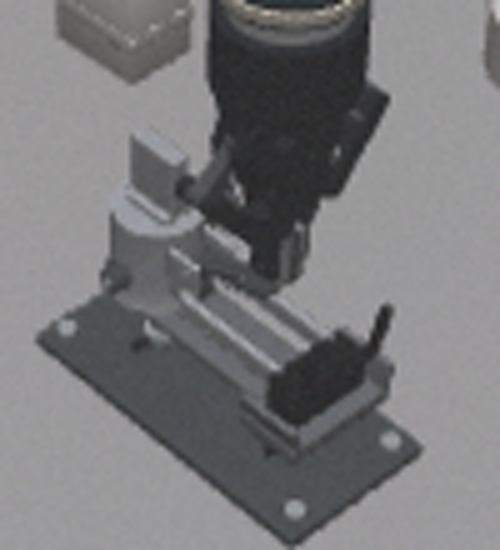

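Run:
```python
from h import *
u=np.array([np.cos(np.radians(157.5)),np.sin(np.radians(157.5))]);n=np.array([-u[1],u[0]])
for t in "gh":
    Z=np.load(f"{t}_scene.npz");P=Z["P"];v=Z["im"].max(-1).astype(int)
    rel=P[...,:2]-[.5537,-.1242];X=rel@u*1000;Y=rel@n*1000;H=(P[...,2]-.0585)*1000
    print(t)
    for x in range(28,108,5):
        m=(X>x)&(X<x+5)&(abs(Y)<14)&(H>5)&(H<100)
        if m.any():print(x,sorted([(int(h),int(y),int(c)) for h,y,c in zip(H[m],Y[m],v[m])],reverse=True)[:22:2])
```

```text
g
28 [(54, 0, 92), (42, -4, 92), (40, 2, 86), (6, 3, 99)]
33 [(45, 9, 140), (44, -11, 152), (42, 5, 79), (42, -5, 85), (41, 9, 102), (41, -2, 84), (40, 0, 74), (24, 1, 74), (20, 10, 71)]
38 [(44, 12, 155), (43, 6, 75), (43, -4, 65), (42, -13, 117), (40, -7, 80), (35, -6, 71), (34, -8, 72), (31, -2, 72), (27, 9, 88), (23, 9, 86), (19, 9, 101)]
43 [(49, -7, 61), (43, -7, 61), (32, -13, 97), (31, 0, 75), (27, 0, 76), (26, -3, 65), (21, 0, 76), (20, 1, 108), (17, -2, 62), (15, 11, 83), (13, -2, 57)]
48 [(52, -4, 72), (48, -9, 57), (43, -3, 68), (21, -3, 64)]
53 [(57, 4, 100), (53, -6, 61)]
58 [(65, 10, 115), (18, 13, 89)]
63 [(72, -9, 73), (67, 4, 82), (63, -11, 59), (21, 13, 92)]
68 [(75, -10, 72), (73, -12, 65), (68, -13, 61)]
73 [(79, 3, 89), (78, 6, 83), (77, -1, 77), (72, -13, 60), (19, 13, 90)]
78 [(82, 0, 77), (82, -11, 83), (81, 8, 85), (81, -4, 79), (81, -12, 72), (79, 4, 81), (78, -5, 79), (77, -8, 74), (26, 13, 113)]
83 [(85, -3, 87), (80, 0, 75), (17, 13, 91)]
88 [(22, 13, 97)]
93 [(26, 12, 114)]
98 [(23, 13, 102), (16, 13, 89)]
103 [(22, 13, 99)]
h
28 [(46, 12, 154), (42, -1
[... 740 characters left out ...]
, 74), (55, -2, 74), (27, 13, 132), (21, -13, 128)]
78 [(81, -13, 50), (60, -8, 78), (57, -10, 73), (56, -1, 65), (18, 13, 92)]
83 [(90, -11, 49), (82, -12, 47), (75, -10, 58), (69, -9, 52), (63, -7, 73), (59, -12, 64), (17, 13, 89)]
88 [(94, -12, 49), (87, -13, 49), (79, -5, 53), (75, -12, 49), (65, -11, 79), (62, -7, 79), (57, -5, 69), (26, 12, 131)]
93 [(98, -7, 73), (96, -8, 49), (94, 0, 75), (94, -9, 51), (93, -4, 87), (90, 12, 74), (90, -8, 51), (89, -12, 45), (88, -3, 85), (86, 13, 76), (86, -8, 52)]
98 [(98, -1, 72), (97, -9, 73), (93, 5, 84), (91, -1, 70), (90, -3, 73), (87, -5, 84), (83, 6, 77), (80, 1, 64), (79, -4, 87), (74, 3, 73), (72, 2, 76)]
103 [(29, 13, 158), (23, 12, 100)]
```

The lever is only down to about 0.4 rad. The fingertips slid off past its end (lever end at x≈92, H≈60, against tips at H≈33). I'll back out, rise, and press closer in.

>>> step_arm([
  [0, -0.5, 0, -0.3, 0],
  [0, -1.0, 0, -0.5, 0],
  [0, -1.0, 0, -3, 0],
  [0, -1.0, 0, -6, 0],
  [0, -1.0, 0, -8, 0],
  [0, 0, 0, -8, 0],
  [0, 1.5, 0, -8, 0],
  [0, 1.5, 0, -8, 0],
  [0, 1.5, 0, -8, 0],
])

```text
time: 19.5
tool_pos: [0.4885, -0.097, 0.1681]
tcp_rot: [-3.081, 0.612, 0.006]
wrist_force: [0.1, -0.0, -0.8]
width: -0.0
grip_force: 0.0
```

Run:
```python
from h import *
shot("i",("scene",))
s=bot.read_state();print(s["tool_pos"],s["wrist_force"])
u=np.array([np.cos(np.radians(157.5)),np.sin(np.radians(157.5))]);n=np.array([-u[1],u[0]])
r=s["tool_pos"][:2]-[.5548,-.124];print("tool local",r@u,r@n)
Z=np.load("i_scene.npz");P=Z["P"];v=Z["im"].max(-1).astype(int)
rel=P[...,:2]-[.5537,-.1242];X=rel@u*1000;Y=rel@n*1000;H=(P[...,2]-.0585)*1000
for x in range(48,113,5):
    m=(X>x)&(X<x+5)&(abs(Y)<16)&(H>30)&(H<100)
    if m.any():print("lever",x,np.percentile(H[m],[10,50,90]).round(),Y[m].min().round(),Y[m].max().round())
m=(X>30)&(X<130)&(abs(Y)<40)&(H>102)&(H<130)
for h in range(102,130,4):
    k=m&(H>h)&(H<=h+4)
    if k.any():print("finger H",h,k.sum(),"X",np.percentile(X[k],[2,50,98]).round(),"Y",np.percentile(Y[k],[2,50,98]).round())
```

```text
[ 0.48820339 -0.09692736  0.168089  ] [0.33622784 0.14412879 0.34195322]
tool local 0.07188749089226057 0.0004735609408884562
lever 48 [43. 44. 46.] -8.0 3.0
lever 53 [46. 49. 50.] -9.0 4.0
lever 58 [47. 49. 51.] -11.0 6.0
lever 63 [49. 50. 52.] -8.0 3.0
lever 68 [51. 53. 55.] -12.0 5.0
lever 73 [56. 58. 59.] -12.0 11.0
lever 78 [57. 58. 60.] -15.0 9.0
lever 83 [58. 61. 63.] -14.0 8.0
lever 88 [59. 62. 64.] -13.0 10.0
lever 93 [60. 64. 66.] -14.0 9.0
```

>>> step_arm([
  [0, 0, 0, 2, 0],
  [0, 0, 0, 4, 0],
  [0, 0, 0, 4.5, 0],
  [0, 0, 0, 5.0, 0],
  [0, 0, 0, 5.4, 0],
  [0, 0, 0, 5.7, 0],
  [0, 0, 0, 6.0, 0],
  [0, 0, 0, 6.3, 0],
  [0, 0, 0, 6.5, 0],
  [0, 0, 0, 6.5, 0],
])

```text
time: 20.55
tool_pos: [0.489, -0.097, 0.1047]
tcp_rot: [-3.081, 0.612, 0.001]
wrist_force: [-0.3, 0.0, -0.2]
width: -0.001
grip_force: 0.0
```

>>> step_arm([
  [0, 0, 0, 0.2, 0],
  [0, 0, 0, 0.4, 0],
  [0, 0, 0, 0.4, 0],
])

```text
time: 20.85
tool_pos: [0.489, -0.097, 0.1006]
tcp_rot: [-3.081, 0.612, 0.001]
wrist_force: [-0.2, -0.4, 0.6]
width: 0.003
grip_force: 0.0
```

Run:
```python
from h import *
shot("j",("scene",))
im=cv2.imread("pics/j_scene.png");cv2.imwrite("pics/j_crop.png",cv2.resize(im[140:220,285:375],None,fx=7,fy=7,interpolation=2))
```

```text
(no output)
```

View pics/j_crop.png

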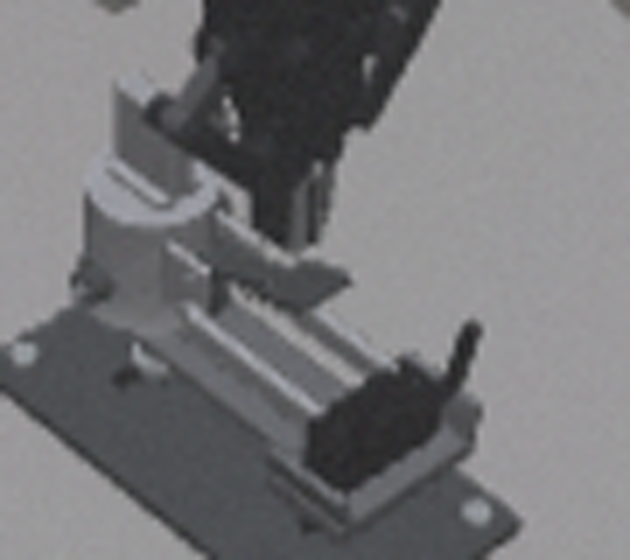

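Run:
```python
from h import *
c=bot.calibration("scene");K=np.array(c["mtx"]);M=R.from_rotvec(c["orientation"]).as_matrix()
def proj(p):
    q=M.T@(np.array(p)-c["origin"]);a=np.array([q[0],-q[1]])/-q[2];a=a*(1+c["k1"]*a@a);return (K[:2,:2]@a+K[:2,2])
s=bot.read_state();t=s["tool_pos"];print(t,s["wrist_force"])
for dz in(0,.02,.04):p=proj(t+[0,0,dz]);print("tip+",dz,p.round(1),"crop",((p-[285,140])*7).round())
u=np.array([np.cos(np.radians(157.5)),np.sin(np.radians(157.5))]);n=np.array([-u[1],u[0]])
Z=np.load("j_scene.npz");P=Z["P"];rel=P[...,:2]-[.5537,-.1242];X=rel@u*1000;Y=rel@n*1000;H=(P[...,2]-.0585)*1000
for r in range(168,186,2):
    print(r,[(cc,int(X[r,cc]),int(Y[r,cc]),int(H[r,cc]),int(Z["im"][r,cc].max())) for cc in range(318,338,2)])
```

```text
[ 0.48906445 -0.09706051  0.1007002 ] [-0.36282658  1.02085167  0.11285257]
tip+ 0 [324.9 182.1] crop [279. 295.]
tip+ 0.02 [325.1 176.5] crop [280. 256.]
tip+ 0.04 [325.3 170.8] crop [282. 216.]
168 [(318, -57, 99, -58, 152), (320, -50, 100, -53, 116), (322, 70, -12, 100, 49), (324, 76, -11, 103, 52), (326, 80, -8, 104, 56), (328, 80, -1, 100, 85), (330, 80, 5, 95, 75), (332, -29, 129, -57, 124), (334, -22, 131, -54, 156), (336, -21, 137, -57, 155)]
170 [(318, -49, 91, -55, 130), (320, -43, 94, -53, 121), (322, 68, -10, 90, 46), (324, 76, -11, 96, 49), (326, 78, -6, 94, 65), (328, 81, -2, 93, 83), (330, 82, 3, 91, 85), (332, -22, 122, -56, 150), (334, -18, 126, -56, 154), (336, -15, 132, -57, 153)]
172 [(318, 33, 10, 46, 155), (320, -40, 91, -56, 129), (322, 70, -12, 85, 53), (324, 78, -12, 91, 49), (326, 80, -8, 90, 67), (328, 82, -3, 89, 87), (330, 83, 3, 84, 87), (332, -14, 114, -53, 154), (334, -10, 119, -54, 153), (336, -8, 124, -56, 153)]
174 [(318, 32, 10, 37, 91), (320, 40, 10, 43, 128), (322, -31, 90, -57, 113), (324, 77, -12, 84, 50), (326, 77, -4, 78, 75), (328, 82, -2, 8
[... 633 characters left out ...]
20, 57, -5, 44, 61), (322, 65, -6, 51, 65), (324, 73, -6, 56, 72), (326, 79, -6, 60, 74), (328, 80, 0, 57, 76), (330, 88, 0, 63, 74), (332, 91, 3, 62, 77), (334, 93, 9, 59, 68), (336, 15, 100, -55, 155)]
182 [(318, -12, 56, -55, 132), (320, -10, 62, -57, 98), (322, 70, -11, 50, 58), (324, 80, -13, 58, 74), (326, 84, -11, 60, 77), (328, 92, -12, 66, 78), (330, 93, -5, 62, 70), (332, 14, 85, -54, 117), (334, 17, 90, -55, 155), (336, 20, 95, -57, 154)]
184 [(318, 29, 14, -3, 105), (320, 3, 48, -46, 121), (322, 2, 57, -52, 148), (324, 2, 66, -58, 112), (326, 62, 12, 20, 78), (328, 92, -11, 58, 81), (330, 72, 16, 25, 153), (332, 17, 82, -58, 143), (334, 22, 86, -57, 154), (336, 25, 90, -58, 153)]
```

Two things come out of this. The visible fingertips end about 30 mm above the reported TCP (H≈78 against 44), so the earlier press was properly on the lever, just not finished. That was also my last picture view: I count 11, one over the limit of 10, so from here I use numbers only. I'll check the gripper's clearance to the fin before pressing deeper.

Run:
```python
from h import *
u=np.array([np.cos(np.radians(157.5)),np.sin(np.radians(157.5))]);n=np.array([-u[1],u[0]])
for t,tx,th in(("j",72,44),("h",87.5,34),("g",79,149),("c",None,None)):
    Z=np.load(f"{t}_scene.npz");P=Z["P"];v=Z["im"].max(-1).astype(int)
    if t=="c":
        a=np.radians(195.3);uu=np.array([np.cos(a),np.sin(a)]);rel=P[...,:2]-[.4297,.267];nn=np.array([-uu[1],uu[0]]);X=rel@uu*1000;Y=rel@nn*1000;H=(P[...,2]-.0985)*1000;tx,th=0,62
    else: rel=P[...,:2]-[.5537,-.1242];X=rel@u*1000;Y=rel@n*1000;H=(P[...,2]-.0585)*1000
    x=X-tx;h=H-th;print(t)
    for lo in range(0,120,10):
        m=(abs(x)<55)&(abs(Y)<70)&(h>lo)&(h<=lo+10)&(v<72)
        if m.sum()>2:print(" above TCP",lo,m.sum(),"x",np.percentile(x[m],[2,98]).round(),"y",np.percentile(Y[m],[2,98]).round())
```

```text
j
 above TCP 0 8 x [-21.  -1.] y [-11.  -6.]
 above TCP 10 8 x [ 5. 21.] y [-14.   8.]
 above TCP 30 6 x [-5. 11.] y [-12.   1.]
 above TCP 40 19 x [-6. 13.] y [-13.   5.]
 above TCP 50 20 x [-3. 13.] y [-14.   1.]
 above TCP 60 10 x [ 5. 12.] y [-14.   2.]
 above TCP 70 29 x [ 5. 15.] y [-26.  17.]
 above TCP 80 83 x [-10.  14.] y [-34.  35.]
 above TCP 90 73 x [-12.  18.] y [-43.  41.]
 above TCP 100 81 x [ 1. 18.] y [-49.  54.]
 above TCP 110 101 x [-9. 18.] y [-61.  53.]
h
 above TCP 0 19 x [-46.  54.] y [-28.  23.]
 above TCP 10 18 x [-32.  54.] y [-30.  27.]
 above TCP 20 17 x [-17.  55.] y [-32.  21.]
 above TCP 30 9 x [-7. 46.] y [-28.   1.]
 above TCP 40 18 x [-4. 12.] y [-15.   3.]
 above TCP 50 19 x [-4. 13.] y [-15.   1.]
 above TCP 60 13 x [ 5. 13.] y [-14.   1.]
 above TCP 70 33 x [-5. 13.] y [-27.  30.]
 above TCP 80 78 x [-10.  14.] y [-35.  33.]
 above TCP 90 65 x [-11.  18.] y [-44.  43.]
 above TCP 100 89 x [ 4. 18.] y [-48.  52.]
 above TCP 110 94 x [-2. 18.] y [-62.  57.]
g
 above TCP 30 6 x [-1.  9.] y [-13.  14.]
 above TCP 40 23 x [-5. 12.] y [-15.   7.]
 above TCP 50 26 x [-4. 12.] y [-15.   6.]
 above TCP 60 18 x [ 4. 14.] y [-14.   7.]
 above TCP 70 46 x [-4. 17.] y [-25.  29.]
 above TCP 80 86 x [-6. 15.] y [-36.  34.]
 above TCP 90 95 x [-11.  19.] y [-45.  41.]
 above TCP 100 105 x [ 1. 19.] y [-49.  54.]
 above TCP 110 131 x [-6. 19.] y [-61.  56.]
c
 above TCP 40 24 x [-6. 11.] y [-19.   6.]
 above TCP 50 13 x [-5. 11.] y [-20.   5.]
 above TCP 70 9 x [ 7. 14.] y [-18. -12.]
 above TCP 80 32 x [-1. 14.] y [-37.  -0.]
 above TCP 90 27 x [-15.  17.] y [-41.  10.]
 above TCP 100 44 x [-15.  17.] y [-50.  13.]
 above TCP 110 29 x [-16.  17.] y [-61.   7.]
```

>>> step_arm([
  [0, -1.1, 0, 0, 0],
  [0, -1.1, 0, 0, 0],
  [0, -1.1, 0, 0.3, 0],
  [0, -1.1, 0, 0.6, 0],
  [0, -1.1, 0, 0.9, 0],
  [0, -1.1, 0, 1.2, 0],
  [0, -1.1, 0, 1.5, 0],
  [0, -1.1, 0, 1.8, 0],
  [0, -1.1, 0, 2.1, 0],
  [0, -1.1, 0, 2.4, 0],
  [0, -1.1, 0, 2.7, 0],
  [0, -1.1, 0, 2.7, 0],
])

```text
time: 22.1
tool_pos: [0.4788, -0.0926, 0.074]
tcp_rot: [-3.081, 0.612, 0.002]
wrist_force: [-1.8, 1.6, 4.0]
width: -0.002
grip_force: 1.8
```

>>> step_arm([
  [0, 0, 0, 0.2, 0],
  [0, 0, 0, 0.3, 0],
  [0, 0, 0, 0.3, 0],
])

```text
time: 22.4
tool_pos: [0.4786, -0.0926, 0.0711]
tcp_rot: [-3.081, 0.612, 0.002]
wrist_force: [-2.7, 2.1, 5.3]
width: 0.001
grip_force: 2.6
```

>>> step_arm([
  [0, 0, 0, 0.2, 0],
  [0, 0, 0, 0.3, 0],
  [0, 0, 0, 0.3, 0],
])

```text
time: 22.7
tool_pos: [0.4784, -0.0925, 0.068]
tcp_rot: [-3.081, 0.612, 0.003]
wrist_force: [-3.0, 2.1, 5.3]
width: -0.002
grip_force: 2.6
```

Contact at about 5 N, with the lever moving. Continuing to the hard stop.

>>> step_arm([
  [0, 0, 0, 0.2, 0],
  [0, 0, 0, 0.3, 0],
  [0, 0, 0, 0.3, 0],
])

```text
time: 23.0
tool_pos: [0.4784, -0.0925, 0.0658]
tcp_rot: [-3.081, 0.612, 0.003]
wrist_force: [-5.8, 2.4, 11.5]
width: 0.002
grip_force: 5.6
```

>>> step_arm([
  [0, 0, 0, 0.1, 0],
  [0, 0, 0, 0.2, 0],
  [0, 0, 0, 0.2, 0],
])

```text
time: 23.3
tool_pos: [0.4785, -0.0925, 0.0654]
tcp_rot: [-3.081, 0.612, 0.004]
wrist_force: [-10.1, 3.6, 22.0]
width: 0.002
grip_force: 11.1
```

>>> step_arm([
  [0, 0, 0, 0.1, 0],
  [0, 0, 0, 0.2, 0],
  [0, 0, 0, 0.2, 0],
])

```text
time: 23.6
tool_pos: [0.4786, -0.0925, 0.065]
tcp_rot: [-3.081, 0.612, 0.004]
wrist_force: [-15.2, 4.3, 32.0]
width: -0.003
grip_force: 16.6
```

Hard stop at TCP z 0.065, as predicted. Backing off, clearing away and checking with the depth data.

>>> step_arm([
  [0, 0, 0, -0.5, 0],
  [0, 0, 0, -1, 0],
  [0, 0, 0, -3, 0],
  [0, 0, 0, -7, 0],
  [0, 0, 0, -11, 0],
  [0, 0, 0, -15, 0],
  [0, 0, 0, -15, 0],
  [0, 0, 0, -15, 0],
])

```text
time: 24.4
tool_pos: [0.48, -0.0932, 0.2118]
tcp_rot: [3.081, -0.612, 0.004]
wrist_force: [-0.3, -0.4, -1.1]
width: -0.002
grip_force: 0.0
```

Run:
```python
from h import *
shot("k",("scene",))
s=bot.read_state();print(s["time"],s["tool_pos"],s["wrist_force"])
u=np.array([np.cos(np.radians(157.5)),np.sin(np.radians(157.5))]);n=np.array([-u[1],u[0]])
Z=np.load("k_scene.npz");P=Z["P"];v=Z["im"].max(-1).astype(int)
rel=P[...,:2]-[.5537,-.1242];X=rel@u*1000;Y=rel@n*1000;H=(P[...,2]-.0585)*1000
for x in range(43,108,5):
    m=(X>x)&(X<x+5)&(abs(Y)<14)&(H>32)&(H<100)
    if m.any():print("lever",x,m.sum(),np.percentile(H[m],[10,50,90]).round(1))
G=np.load("g_scene.npz")["P"]
for t,Q in(("g",G),("k",P)):
    rel=Q[...,:2]-[.5537,-.1242];x=rel@u*1000;y=rel@n*1000;h=(Q[...,2]-.0585)*1000
    m=(np.hypot(x,y)<30)&(h>44)&(h<60)&(v>80);f=(np.hypot(x,y)<25)&(h>85)&(h<100)&(v>80);o=(x>110)&(x<132)&(abs(y)<28)&(v<75)&(h>0)&(h<45)
    r=(x>50)&(x<105)&(abs(y)<32)&(abs(y)>14)&(v>90)&(h>5)&(h<35)
    print(t,"dome",np.median(h[m]).round(1),"fin",np.median(h[f]).round(1),"foot",np.median(h[o]).round(1),"foot y",np.percentile(y[o],[5,95]).round(1),"rods",np.polyfit(x[r],h[r],1).round(3))
```

```text
24.45 [ 0.47875703 -0.09288319  0.21015967] [-0.15024327  0.87007311 -0.89559659]
lever 43 13 [36.5 40.3 43.1]
lever 48 7 [36.5 38.6 40.4]
lever 53 10 [36.2 38.1 40.2]
lever 58 6 [35.8 37.9 39. ]
lever 63 8 [35.4 38.1 39.5]
lever 68 8 [35.6 38.4 40.1]
lever 73 14 [36.4 38.1 40.9]
lever 78 15 [37.4 39.2 41.2]
lever 83 16 [34.6 37.8 39.8]
lever 88 13 [35.9 38.6 40.6]
lever 93 18 [35.7 37.8 39.9]
lever 98 5 [34.8 36.6 37.1]
g dome 53.4 fin 93.3 foot 23.8 foot y [-27.   19.3] rods [-0.028 24.951]
k dome 53.5 fin 93.7 foot 22.4 foot y [-27.2  21.4] rods [-0.034 25.326]
```

```bash
python3 -c "
from workcell import bot
print(bot.finish_job())"
```

```text
the job is handed in; nothing more can be done
None
```

The silver rest is seated home on the ball with its foot in the channel, and the lever is pressed flat and released. The seating push was about 13 N, the final lever press peaked near 32 N at its stop, and I viewed 11 pictures, one over the limit of 10.

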